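# Park the rotor nut in its pocket

## Task

A steel flange nut from the centrifuge rotor lies loose on the aluminium service deck. Nudge it along the deck from behind (push it; do not lift it and do not take it between the fingers) until it drops into the round pocket, then press down on its flat top until it is fully home on the hidden ledge and will go no deeper, ending with a firm steady press of roughly 12 to 18 N for half a second. Never load the nut with more than 22 N, leave the spacer, the thumbscrew and everything else where they are, and back away from the nut.

Things in the scene. Friction and masses are not known exactly. Their poses are not given: they have to be found in the camera images.
- nut: Bare steel closed-top flange nut, about 130 g: a round flange 42 mm in diameter and 9 mm high with a hexagonal body above it (31 mm over the corners), flat solid top 23 mm above the underside. Origin: centre of the underside. z up. It slides on its flange with little force (around 1 N). It lies in one of three places around the pocket, about 80 to 120 mm from it.
- pocket (a point): Centre of the mouth of the round pocket, level with the deck's top face, 26 mm above the bench. Pocket 46 mm in diameter, rim chamfered 2 mm. In it a black pad, 32 mm in diameter, lies 3 to 5 mm below the deck's top at the start; around the pad a hard ledge stops the nut. How deep the ledge lies is not measured and differs from start to start: 8.5 to 17 mm below the deck's top.
- deck: Fixed aluminium service deck, a plate 300 x 300 x 26 mm with a single pocket at its centre. Origin: centre of its underside, on the bench; z up, x and y along its edges. The pad in the pocket is held by friction: it goes down steadily under 5 to 6 N and stays where it is left. When the nut meets the ledge the force climbs steeply: that is fully home.
- spacer: Loose plain steel ring on the deck, 38 mm outside, 22 mm inside, 14 mm high, in another of the three places. Origin: centre of the underside. Leave it alone.
- thumbscrew: Loose dark thumbscrew standing on its head on the deck, head 30 mm in diameter and 10 mm high, shank 10 mm in diameter, 32 mm high in all, in the third place. Origin: centre of the underside. Leave it alone.
- tube_rack: White rack of tubes fixed on the bench to the robot's left, 100 x 210 mm, 53 mm high. Origin: centre of the underside.
- beaker: Open glass beaker on the bench, far left, 70 mm in diameter, 90 mm high. Origin: centre of the underside. Leave it alone.
- tip_box: Blue pipette tip box with clear lid on the bench to the right, 89 x 124 mm, 82 mm high. Origin: centre of the underside. Leave it alone.
- reagent: Amber bottle on the bench, far right, 60 mm in diameter, 120 mm high. Origin: centre of the underside. Leave it alone.
- spanner: Spanner lying on the bench, front right. Leave it alone.
- pipette: White pipette lying on the bench, front left, 250 mm long, about 32 mm high. Leave it alone.
There are look-alikes about, which are no part of the job. What is shaped like the nut but blue is not meant.

How it is judged:
By the outcome, as a careful person would: the job done as asked, in the order asked, and still so for the second after the job is handed in, with the robot touching nothing.
It also fails if it takes over 64 s, if anything falls off the work surface, if the arm or the gripper's body presses on something with over 40 N, if the wrist force passes 120 N, or if a joint passes its speed limit or range.

## Robot

A 6-joint arm with a two-finger parallel gripper is mounted at the origin on the work surface. World frame = base frame: x ahead of the robot, y to its left, z up, the work surface at z = 0. Lengths are in mm, angles in rad, forces in N, time in s.
With the tool pointing down it reaches from about 350 to 925 mm from the base axis. Payload 6.4 kg.
Tool frame: the origin (TCP) lies between the finger pads, 19 mm behind the fingertips; this is the grasp point; z points along the fingers, y is the line along which they close (so a half turn about z gives the same grasp; the last joint's range is limited). The gripper opens to 94 mm and grips with 3 to 60 N. Pads are 16 mm wide; open, the fingers measure 119 mm over their backs; the gripper's body (75 mm by 177 mm) begins 78 mm behind the grasp point.
Start: joints at [0.989, 0.245, 1.558, -0, 1.339, -0.174], TCP at [257.782, 596.709, 224.255] pointing down, gripper open.
Joint ranges: [-3.13, 3.13], [-1.02, 2.26], [0.13, 2.54], [-0.95, 4.09], [0.21, 2.88], [-2.74, 2.74]. Speed limits (rad/s): [2.57, 2.57, 3.14, 3.14, 3.14, 3.14].

## Interface

Orientations are given as a unit quaternion [x, y, z, w].
In Python, from workcell import robot gives the robot as it stands. The module is installed in compiled form; this text tells all that it offers.
- The arm moves only by the tool play_rows, never from a script. Its argument "increments" is one flat list of numbers, 5 for each row, row after row: the shift along the tool's x, y, z in units of 40 mm (1.0 is 40 mm), then the turn about the tool's z in units of 6 degrees (1.0 is 6 degrees), then the closure, from -1 (fully open) to 1 (shut). A call has exactly 10 rows; each row is the pose to reach, as a shift and turn from the pose commanded when the call began, along the tool's axes at that moment; what a row does not reach only later rows make up. A row lasts 1/10 s, in which the tool goes at most 50 mm and 8.59 degrees, less where a joint would pass 70% of its speed; a pose out of reach is approached as far as the arm can. A call with a gripper value outside its range is refused whole. The fingers move at their own pace and stop on an object; "newtons" is the grip in N (left out, the last holds). Time passes only in rows, so rows that repeat a pose let the fingers close, or fill a call up. It gives the time, the measured TCP pose, the force, the opening and the grip force at its end, in the units of the state.
- robot.get_obs(): the state, without advancing time (a new reading comes with each control period).
- robot.grab_frame(name): name is "scene" or "top" or "wrist"; returns the picture (420x560x3 uint8, blue, green, red); there is no depth.
- robot.calibration(name): a dict with "K" (3x3 intrinsics, pixels), "dist_coeffs" ([k1, k2, p1, p2, k3] as OpenCV has them; the pictures are not rectified), "R" (3x3) and "t" (3): a world point X has camera coordinates R X + t; the wrist camera has in their place "hand_eye" (4x4, takes a point from camera to tool coordinates, whose origin is the TCP and whose axes are the flange's). Camera axes: x right, y down, z forward; pixel columns grow to the right and rows downward; lengths in mm; the calibration is good to about 2 mm. A picture is of the moment at which its call begins: read the wrist's pose just before it. calibration takes no time and is no camera call.
- robot.finish_job(): hands the job in; it is judged then, once.
The state is a dict: "t": time; "joint_positions": joint angles; "joint_vel": joint speeds; "effort": joint torques, N m; "ee_pos": TCP position; "orientation": TCP orientation; "force": force on the tool from outside, world axes, zero at the start; "torque": the same for the moment, N m; "grip_width": opening from 0.0 (shut) to 1.0 (fully open); "grip_force": force on a finger pad.
Only numpy, scipy, OpenCV 4.12 (cv2) and the standard library are available. Lean on these libraries where they do the work, as an engineer would, in place of code of your own. Each camera call takes 0.05 s, during which the arm holds its last target. There are 200 camera calls.

## Working session

There is one attempt and no reset: what is moved stays moved. The work goes in short steps, Python scripts to look and compute and a tool call to move; the robot and the scene stay as the last step left them, time stands still between calls to the robot, and variables do not carry over. Pictures are saved under pics/ and viewed, at most 10 in all, crops included, and the job is handed in when it is done.

Besides the shell and the picture viewer there is one more tool, called after "Emit:" as name(argument=value, ...) on one line, values as JSON. play_rows: Moves the arm, as the interface text tells. Its arguments: {"type":"object","properties":{"increments":{"type":"array","items":{"type":"number"}},"newtons":{"type":"number"}},"required":["increments"]}

```bash
mkdir -p pics
cat > h.py <<'E'
import numpy as np, cv2
from workcell import robot
from scipy.spatial.transform import Rotation as Ro
def ray(name,uv,z,obs=None):
    c=robot.calibration(name);K=np.array(c["K"]);d=np.array(c["dist_coeffs"])
    n=cv2.undistortPoints(np.array(uv,float).reshape(-1,1,2),K,d).reshape(-1,2)
    v=np.c_[n,np.ones(len(n))]
    if name=="wrist":
        H=np.array(c["hand_eye"]);R=Ro.from_quat(obs["orientation"]).as_matrix()
        o=R@H[:3,3]+obs["ee_pos"];w=v@(R@H[:3,:3]).T
    else:
        R=np.array(c["R"]);o=-R.T@np.array(c["t"]);w=v@R
    return o+w*((z-o[2])/w[:,2])[:,None]
E
python3 - <<'E'
from h import *
o=robot.get_obs();print(o)
a=robot.grab_frame("scene");b=robot.grab_frame("top")
cv2.imwrite("pics/scene.png",a);cv2.imwrite("pics/top.png",b)
E
```

```text
{'t': 0.0, 'joint_positions': array([ 9.88871979e-01,  2.45817575e-01,  1.55898125e+00, -3.09068170e-05,
        1.33866243e+00, -1.74100391e-01]), 'joint_vel': array([ 6.63654299e-04, -5.09440881e-04, -4.44419259e-04, -2.58254659e-05,
        8.46165827e-04, -4.13964706e-04]), 'effort': array([-2.13529944e-03, -4.15839887e+01, -3.14592755e+01,  6.83995360e-02,
        3.33490851e-02, -1.37065222e-04]), 'ee_pos': array([257.49464522, 596.22530839, 223.1606842 ]), 'orientation': array([ 2.02498216e-01,  9.79282186e-01, -8.73889301e-04, -3.30852299e-04]), 'force': array([ 0.08583335, -0.45388911, -0.70717546]), 'torque': array([-0.04519352,  0.00692151, -0.01304534]), 'grip_force': 0.0, 'grip_width': 0.999687872249692}
```

View pics/top.png

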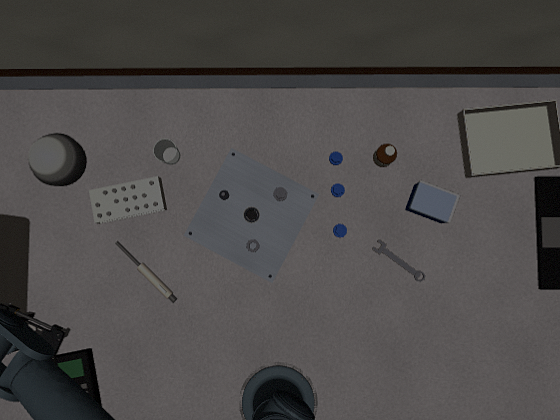

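View pics/scene.png

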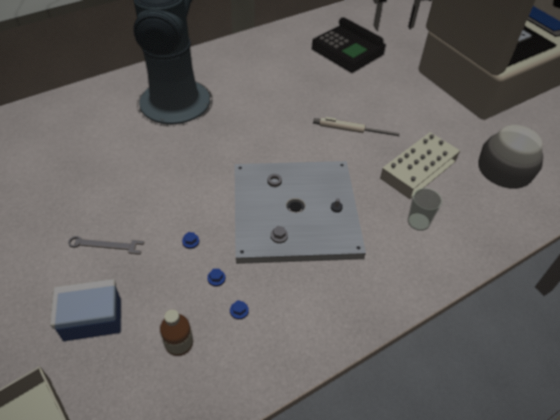

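Top view: steel nut candidates are the grey disc at (280,194), the ring at (253,246) which is the spacer, the dark thumbscrew at (224,195), and three blue look-alikes at (336,158), (338,190) and (340,230). The pocket is at (251,214). By the description I choose (280,194), which is (279,233) in the scene view, where it shows a flange with a hex body on top. I'll check it in one crop.

Run:
```python
from h import *
a=cv2.imread("pics/scene.png");b=cv2.imread("pics/top.png")
A=cv2.resize(a[150:270,225:370],None,fx=2.7,fy=2.7,interpolation=3);B=cv2.resize(b[145:285,180:325],(A.shape[1],A.shape[0]),interpolation=3)
cv2.imwrite("pics/crop.png",np.hstack([A,B]))
print("top nut,pocket,ring,screw",ray("top",[[280,194],[251,214],[253,246],[224,195]],26).round(1))
print("scene pocket, nut",ray("scene",[[296,205],[279,238]],26).round(1))
print("corners",ray("top",[[233,154],[312,196],[270,276],[190,233]],26).round(1))
c=robot.calibration("wrist");print(np.round(c["hand_eye"],3),np.round(c["K"]))
```

```text
top nut,pocket,ring,screw [[614.3  -8.3  26. ]
 [554.3  78.6  26. ]
 [458.8  72.3  26. ]
 [611.7 159.8  26. ]]
scene pocket, nut [[556.7  78.   26. ]
 [621.7 -11.8  26. ]]
corners [[ 736.1  133.5   26. ]
 [ 608.1 -104.2   26. ]
 [ 369.9   21.7   26. ]
 [ 497.7  260.8   26. ]]
[[ 1.00000e-03 -9.72000e-01 -2.34000e-01  6.71120e+01]
 [ 1.00000e+00  1.00000e-03  1.00000e-03  1.23000e-01]
 [-1.00000e-03 -2.34000e-01  9.72000e-01 -1.60156e+02]
 [ 0.00000e+00  0.00000e+00  0.00000e+00  1.00000e+00]] [[307.   0. 277.]
 [  0. 307. 212.]
 [  0.   0.   1.]]
```

View pics/crop.png

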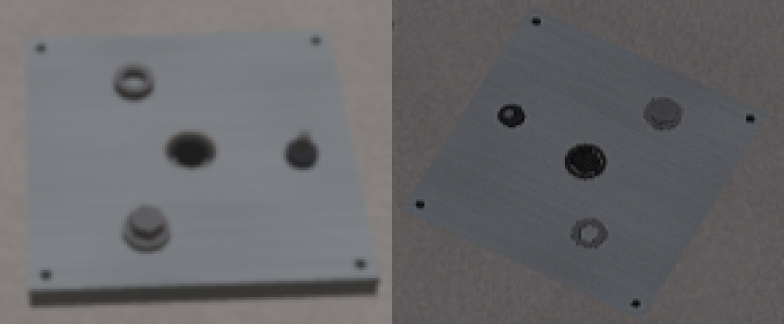

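The crop confirms it: the object at scene (279,233) is a grey flange with a hexagonal top, so it is the nut. The ring near the robot is the spacer and the dark upright piece is the thumbscrew. Next I move above the deck for an accurate wrist view.

Emit:
play_rows(increments=[-0.5, -0.37, 0.05, 0.35, 0.57, -1.4, -1.03, 0.1, 0.7, 0.57, -2.4, -1.76, 0.2, 1.1, 0.57, -3.4, -2.5, 0.3, 1.5, 0.57, -4.4, -3.24, 0.4, 1.9, 0.57, -5.4, -3.97, 0.5, 2.3, 0.57, -6.4, -4.7, 0.6, 2.7, 0.57, -7.4, -5.44, 0.7, 3.1, 0.57, -8.4, -6.18, 0.8, 3.5, 0.57, -9.4, -6.9, 0.9, 3.9, 0.57])

```text
t: 1.1
ee_pos: [493.9, 192.3, 187.9]
orientation: [0.398, 0.918, -0.0, -0.0]
force: [0.2, 0.3, 0.9]
grip_width: 0.224
grip_force: 0.0
```

```bash
cat >> h.py <<'E'
def plan(xy,z,ang):
    """increments to reach TCP xy,z with tool x at world angle ang (deg)"""
    o=robot.get_obs();R=Ro.from_quat(o["orientation"]).as_matrix()
    d=R.T@(np.array([*xy,z])-o["ee_pos"])/40
    a=np.degrees(np.arctan2(R[1,0],R[0,0]))
    print("t",round(o["t"],2),"pos",o["ee_pos"].round(1),"ang",a.round(2),"F",o["force"].round(2),"w",round(o["grip_width"]*94,1),"j6",o["joint_positions"][5].round(2))
    print("inc",d.round(3),"turn",round((a-ang)/6,3))
E
python3 -c "
from h import *
plan((585,35),150,124.6)"
```

```text
t 1.1 pos [493.9 192.3 187.9] ang 133.13 F [0.24 0.25 0.93] w 21.0 j6 -0.6
inc [-4.427 -1.026  0.946] turn 1.422
```

Emit:
play_rows(increments=[-0.8, -0.2, 0.2, 0.3, 0.57, -1.7, -0.4, 0.4, 0.6, 0.57, -2.6, -0.6, 0.6, 0.9, 0.57, -3.5, -0.8, 0.8, 1.2, 0.57, -4.2, -0.96, 0.9, 1.4, 0.57, -4.4, -1.0, 0.95, 1.4, 0.57, -4.4, -1.0, 0.95, 1.4, 0.57, -4.4, -1.0, 0.95, 1.4, 0.57, -4.4, -1.0, 0.95, 1.4, 0.57, -4.4, -1.0, 0.95, 1.4, 0.57])

```text
t: 2.1
ee_pos: [584.6, 39.6, 150.5]
orientation: [0.462, 0.887, 0.0, 0.0]
force: [-0.4, 0.2, -0.5]
grip_width: 0.212
grip_force: 0.0
```

Run:
```python
from h import *
import pickle
o=robot.get_obs();im=robot.grab_frame("wrist");cv2.imwrite("pics/w1.png",im);pickle.dump(o,open("o1.pkl","wb"))
plan((585,35),150,124.6)
```

```text
t 2.15 pos [584.6  39.5 150.5] ang 124.91 F [ 0.31 -0.58 -0.24] w 20.5 j6 -0.74
inc [-0.098 -0.057  0.013] turn 0.052
```

View pics/w1.png

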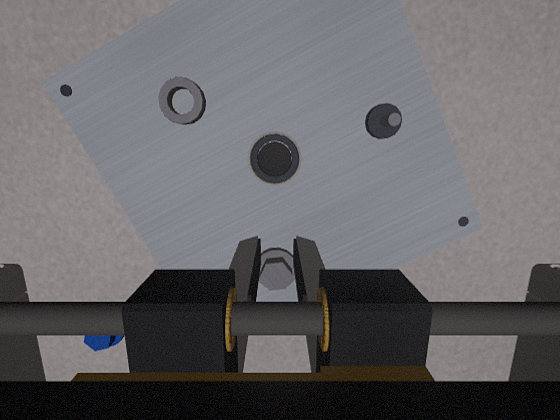

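The wrist view shows the pocket at (274,158), the spacer at (182,100), the thumbscrew at (384,121), and the nut partly hidden between the fingers at (277,268). I'll move back behind the nut so both the pocket and the nut are visible, and measure from there.

Emit:
play_rows(increments=[-0.5, 0, 0, 0, 0.57, -1.2, 0, 0, 0, 0.57, -2.0, 0, 0, 0, 0.57, -2.6, 0, 0, 0, 0.57, -3.0, 0, 0, 0, 0.57, -3.0, 0, 0, 0, 0.57, -3.0, 0, 0, 0, 0.57, -3.0, 0, 0, 0, 0.57, -3.0, 0, 0, 0, 0.57, -3.0, 0, 0, 0, 0.57])

```text
t: 3.15
ee_pos: [653.2, -59.2, 150.4]
orientation: [0.463, 0.887, 0.0, -0.0]
force: [-0.7, 0.1, 1.6]
grip_width: 0.215
grip_force: 0.0
```

Run:
```python
from h import *
import pickle
o=robot.get_obs();im=robot.grab_frame("wrist");cv2.imwrite("pics/w2.png",im);pickle.dump(o,open("o2.pkl","wb"))
plan((650,-60),150,124.6)
def pocket(fn,o,guess):
    im=cv2.imread(fn);g=cv2.GaussianBlur(cv2.cvtColor(im,cv2.COLOR_BGR2GRAY),(3,3),0)
    m=(g<75).astype(np.uint8)
    cs,_=cv2.findContours(m,cv2.RETR_EXTERNAL,cv2.CHAIN_APPROX_NONE)
    for c in cs:
        if cv2.contourArea(c)<600 : continue
        (x,y),(w,h),_=cv2.minAreaRect(c)
        if max(w,h)<90 : 
            e=cv2.fitEllipse(c);print(fn,np.round(e[0],1),np.round(e[1],1),ray("wrist",[e[0]],26,o).round(1))
pocket("pics/w1.png",pickle.load(open("o1.pkl","rb")),0);pocket("pics/w2.png",o,0)
```

```text
t 3.2 pos [653.2 -59.3 150.4] ang 124.88 F [0.54 0.61 0.62] w 20.0 j6 -0.87
inc [ 0.032 -0.077  0.009] turn 0.047
pics/w1.png [274.3 158.2] [47.5 47.9] [[554.9  79.3  26. ]]
pics/w1.png [382.  120.9] [32.3 35.3] [[614.8 161.2  26. ]]
pics/w2.png [ 89.7 226.7] [38.3 46.2] [[ 514.7 -175.    26. ]]
pics/w2.png [274.3  18.1] [44.5 56.8] [[558.1  74.5  26. ]]
```

View pics/w2.png

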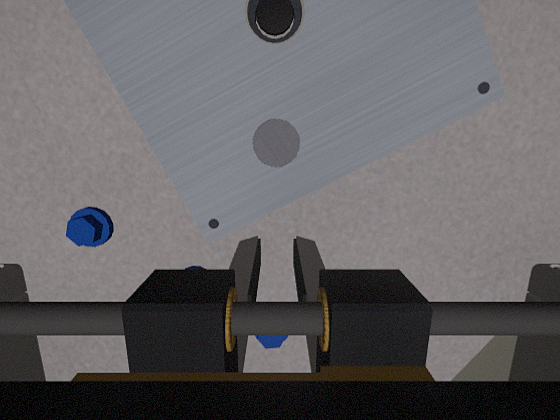

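The nut is clear at (277,143) with the pocket at (275,14), both nearly on the tool's x axis. Next I fit the nut.

Run:
```python
from h import *
import pickle
o=pickle.load(open("o2.pkl","rb"));im=cv2.imread("pics/w2.png")
f=cv2.GaussianBlur(im,(5,5),0).astype(int);s=f[...,0]-f[...,2]
print(s[143,[277,230,320]],s[120:165:8,277])
sub=np.zeros(s.shape,np.uint8);th=(s[143,277]+s[143,230])/2
sub[105:180,240:320]=(s<th)[105:180,240:320]
sub=cv2.morphologyEx(sub,cv2.MORPH_CLOSE,np.ones((5,5)));sub=cv2.morphologyEx(sub,cv2.MORPH_OPEN,np.ones((5,5)))
c=max(cv2.findContours(sub,0,1)[0],key=cv2.contourArea);c=cv2.convexHull(c)
e=cv2.fitEllipse(c);print(e,cv2.contourArea(c))
for z in(26,33): print(z,ray("wrist",[e[0]],z,o).round(1))
p=np.array([554.9,79.3]);n=ray("wrist",[e[0]],33,o)[0][:2]
d=p-n;L=np.linalg.norm(d);a=np.degrees(np.arctan2(d[1],d[0]));u=d/L;print("L",L,"ang",a)
st=n-u*(21+8+20);print("start TCP",st)
plan(st,120,a)
```

```text
[ 3 10 10] [5 5 4 4 4 4]
((275.6684875488281, 142.5368194580078), (46.50286865234375, 48.12791442871094), 174.93661499023438) 1722.0
26 [[616.5  -7.3  26. ]]
33 [[616.5  -7.2  33. ]]
L 106.18379528064187 ang 125.455818836078
start TCP [644.91824209 -47.10698719]
t 3.2 pos [653.2 -59.3 150.4] ang 124.88 F [0.54 0.61 0.62] w 20.0 j6 -0.87
inc [0.369 0.003 0.759] turn -0.096
```

Emit:
play_rows(increments=[0.1, 0, 0.4, -0.1, 0.57, 0.2, 0, 1.0, -0.1, 0.57, 0.3, 0, 1.6, -0.1, 0.57, 0.35, 0, 2.0, -0.1, 0.57, 0.35, 0, 2.3, -0.1, 0.57, 0.35, 0, 2.45, -0.1, 0.57, 0.35, 0, 2.55, -0.1, 0.57, 0.35, 0, 2.55, -0.1, 0.57, 0.35, 0, 2.55, -0.1, 0.57, 0.35, 0, 2.55, -0.1, 0.57])

```text
t: 4.2
ee_pos: [646.1, -48.6, 49.2]
orientation: [0.458, 0.889, 0.0, 0.001]
force: [-0.1, 0.1, -0.6]
grip_width: 0.217
grip_force: 0.0
```

Run:
```python
from h import *
u=np.array([np.cos(np.radians(125.45)),np.sin(np.radians(125.45))]);p=np.array([554.9,79.3])
plan(p-u*26.5,48.5,125.45)
cv2.imwrite("pics/w3.png",robot.grab_frame("wrist"))
```

```text
t 4.2 pos [646.1 -48.6  49.2] ang 125.43 F [-0.1   0.06 -0.6 ] w 20.4 j6 -0.87
inc [ 3.265 -0.004  0.013] turn -0.003
```

View pics/w3.png

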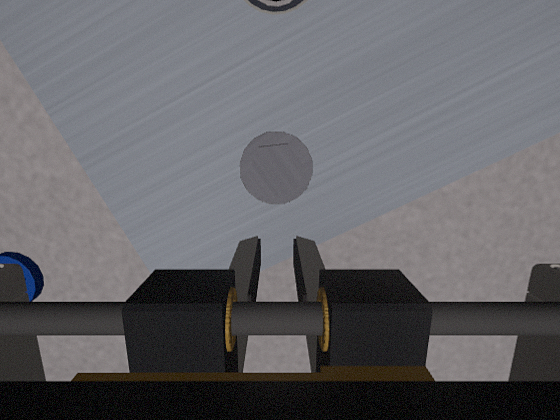

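The nut is at (276,167), centred ahead of both fingertips. I push.

Emit:
play_rows(increments=[0.15, 0, 0, 0, 0.57, 0.3, 0, 0, 0, 0.57, 0.4, 0, 0, 0, 0.57, 0.5, 0, 0, 0, 0.57, 0.65, 0, 0, 0, 0.57, 0.85, 0, 0, 0, 0.57, 1.05, 0, 0, 0, 0.57, 1.25, 0, 0, 0, 0.57, 1.45, 0, 0, 0, 0.57, 1.6, 0, 0, 0, 0.57])

```text
t: 5.25
ee_pos: [607.9, 4.4, 48.3]
orientation: [0.458, 0.889, -0.0, -0.0]
force: [0.7, -0.2, -0.1]
grip_width: 0.219
grip_force: 0.3
```

Emit:
play_rows(increments=[0.15, 0, 0, 0, 0.57, 0.3, 0, 0, 0, 0.57, 0.45, 0, 0, 0, 0.57, 0.6, 0, 0, 0, 0.57, 0.75, 0, 0, 0, 0.57, 0.9, 0, 0, 0, 0.57, 1.0, 0, 0, 0, 0.57, 1.1, 0, 0, 0, 0.57, 1.2, 0, 0, 0, 0.57, 1.2, 0, 0, 0, 0.57])

```text
t: 6.25
ee_pos: [580.2, 43.3, 48.2]
orientation: [0.458, 0.889, 0.0, -0.0]
force: [0.2, 0.9, -0.4]
grip_width: 0.216
grip_force: 0.0
```

Run:
```python
from h import *
u=np.array([np.cos(np.radians(125.45)),np.sin(np.radians(125.45))]);p=np.array([554.9,79.3])
plan(p-u*26.5,48.5,125.45)
cv2.imwrite("pics/w4.png",robot.grab_frame("wrist"))
```

```text
t 6.25 pos [580.2  43.3  48.2] ang 125.45 F [ 0.25  0.85 -0.37] w 20.3 j6 -0.74
inc [ 0.437  0.008 -0.008] turn 0.001
```

View pics/w4.png

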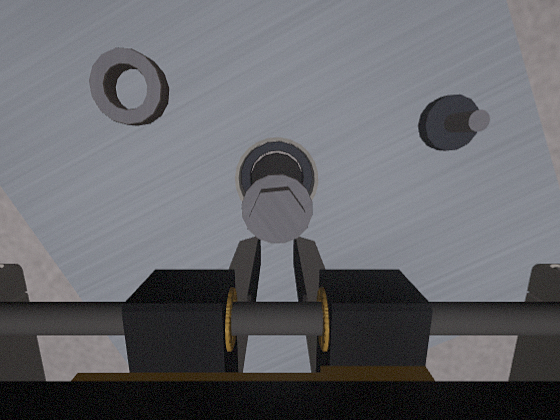

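The nut is at (277,209), cradled by both fingertips and already over the near rim, with the pocket straight ahead at (276,178). I push on slowly.

Emit:
play_rows(increments=[0.05, 0, 0, 0, 0.57, 0.1, 0, 0, 0, 0.57, 0.15, 0, 0, 0, 0.57, 0.2, 0, 0, 0, 0.57, 0.25, 0, 0, 0, 0.57, 0.3, 0, 0, 0, 0.57, 0.34, 0, 0, 0, 0.57, 0.38, 0, 0, 0, 0.57, 0.41, 0, 0, 0, 0.57, 0.43, 0, 0, 0, 0.57])

```text
t: 7.3
ee_pos: [570.4, 57.0, 48.2]
orientation: [0.458, 0.889, -0.0, -0.0]
force: [0.8, -0.2, 0.7]
grip_width: 0.213
grip_force: 0.2
```

Run:
```python
from h import *
u=np.array([np.cos(np.radians(125.45)),np.sin(np.radians(125.45))]);p=np.array([554.9,79.3])
plan(p-u*26.5,48.5,125.45)
cv2.imwrite("pics/w5.png",cv2.resize(robot.grab_frame("wrist")[60:270,140:420],None,fx=2,fy=2))
```

```text
t 7.3 pos [570.4  57.   48.2] ang 125.44 F [ 0.79 -0.18  0.67] w 20.1 j6 -0.72
inc [ 0.018  0.008 -0.007] turn -0.002
```

View pics/w5.png

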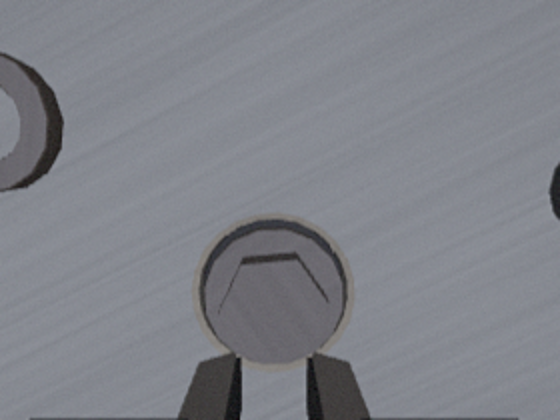

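In the crop the nut fills the pocket mouth, centred sideways, with a crescent of about 2 to 3 mm left at the far side. I nudge it a little more.

Emit:
play_rows(increments=[0.01, 0, 0, 0, 0.57, 0.02, 0, 0, 0, 0.57, 0.03, 0, 0, 0, 0.57, 0.04, 0, 0, 0, 0.57, 0.05, 0, 0, 0, 0.57, 0.05, 0, 0, 0, 0.57, 0.05, 0, 0, 0, 0.57, 0.05, 0, 0, 0, 0.57, 0.05, 0, 0, 0, 0.57, 0.05, 0, 0, 0, 0.57])

```text
t: 8.35
ee_pos: [569.4, 58.5, 48.2]
orientation: [0.458, 0.889, -0.0, -0.0]
force: [0.7, -0.3, 0.1]
grip_width: 0.214
grip_force: 0.1
```

Run:
```python
from h import *
u=np.array([np.cos(np.radians(125.45)),np.sin(np.radians(125.45))]);p=np.array([554.9,79.3])
plan(p-u*26.5,48.5,125.45)
cv2.imwrite("pics/w6.png",cv2.resize(robot.grab_frame("wrist")[60:270,140:420],None,fx=2,fy=2))
```

```text
t 8.35 pos [569.4  58.5  48.2] ang 125.43 F [ 0.66 -0.3   0.1 ] w 20.1 j6 -0.71
inc [-0.028  0.007 -0.006] turn -0.003
```

View pics/w6.png

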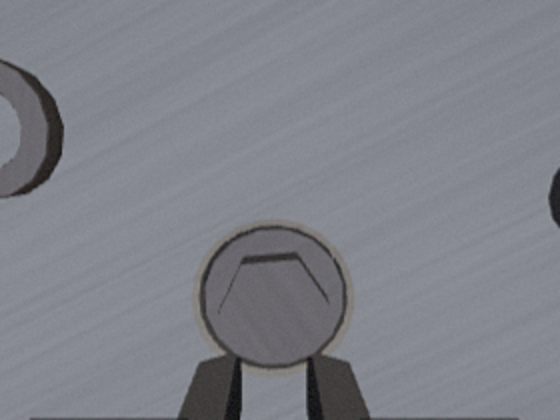

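Emit:
play_rows(increments=[0.005, 0, 0, 0, 0.57, 0.01, 0, 0, 0, 0.57, 0.015, 0, 0, 0, 0.57, 0.02, 0, 0, 0, 0.57, 0.025, 0, 0, 0, 0.57, 0.03, 0, 0, 0, 0.57, 0.035, 0, 0, 0, 0.57, 0.04, 0, 0, 0, 0.57, 0.04, 0, 0, 0, 0.57, 0.04, 0, 0, 0, 0.57])

```text
t: 9.4
ee_pos: [568.9, 59.5, 48.5]
orientation: [0.458, 0.889, -0.0, 0.001]
force: [2.3, -3.6, -0.7]
grip_width: 0.212
grip_force: 1.8
```

Run:
```python
from h import *
u=np.array([np.cos(np.radians(125.45)),np.sin(np.radians(125.45))]);p=np.array([554.9,79.3])
plan(p-u*26.5,48.5,125.45)
im=robot.grab_frame("wrist");cv2.imwrite("pics/w7r.png",im)
cv2.imwrite("pics/w7.png",np.hstack([cv2.resize(cv2.imread("pics/w6.png")[200:390,170:380],None,fx=1.8,fy=1.8),cv2.resize(im[160:255,225:330],None,fx=3.6,fy=3.6)]))
```

```text
t 9.4 pos [568.9  59.5  48.5] ang 125.43 F [ 2.26 -3.63 -0.67] w 19.9 j6 -0.71
inc [-0.057  0.002  0.001] turn -0.003
```

View pics/w7.png

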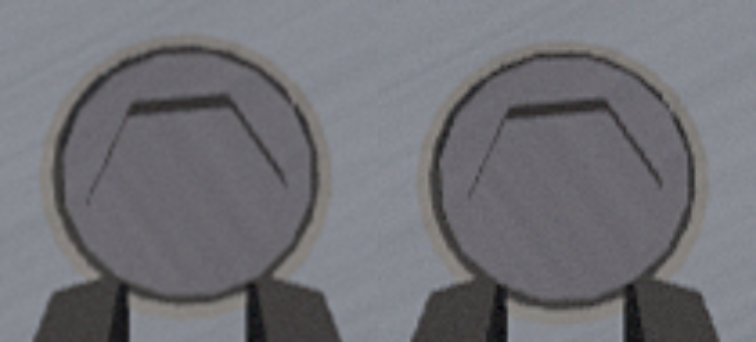

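The force rose to 4.3 N against the far wall with the flange centred inside the rim (right half of the crop), so the nut is in the pocket. I back off, rise, close the fingers and move over the nut's top.

Emit:
play_rows(increments=[-0.06, 0, 0, 0, 0.57, -0.15, 0, 0, 0, 0.57, -0.2, 0, -0.2, 0, 0.57, -0.2, 0, -0.5, 0, 0.57, -0.2, 0, -0.8, 0, 0.8, -0.1, 0, -0.9, 0, 1, 0.1, 0, -0.9, 0, 1, 0.4, 0, -0.9, 0, 1, 0.62, 0, -0.9, 0, 1, 0.62, 0, -0.9, 0, 1], newtons=20)

```text
t: 10.45
ee_pos: [552.6, 81.3, 83.5]
orientation: [0.458, 0.889, -0.0, -0.001]
force: [-0.7, 0.1, 0.3]
grip_width: 0.005
grip_force: 0.0
```

```bash
python3 -c "
from h import *
plan((554,80.4),66,125.43)
for i in range(3): robot.grab_frame('top'); print(robot.get_obs()['force'].round(2))"
```

```text
t 10.45 pos [552.6  81.3  83.5] ang 125.53 F [-0.74  0.1   0.31] w 0.5 j6 -0.68
inc [-0.039  0.017  0.438] turn 0.017
[-0.2   0.3   0.64]
[ 0.35 -1.18  0.07]
[ 0.4  -0.03 -0.85]
```

Emit:
play_rows(increments=[-0.03, 0, 0.1, 0, 1, -0.03, 0, 0.2, 0, 1, -0.03, 0, 0.3, 0, 1, -0.03, 0, 0.35, 0, 1, -0.03, 0, 0.38, 0, 1, -0.03, 0, 0.4, 0, 1, -0.03, 0, 0.41, 0, 1, -0.03, 0, 0.42, 0, 1, -0.03, 0, 0.43, 0, 1, -0.03, 0, 0.43, 0, 1])

```text
t: 11.6
ee_pos: [554.8, 79.0, 67.1]
orientation: [0.458, 0.889, -0.0, 0.0]
force: [-0.9, 0.5, -0.6]
grip_width: 0.002
grip_force: 0.0
```

Emit:
play_rows(increments=[0, 0, 0.005, 0, 1, 0, 0, 0.01, 0, 1, 0, 0, 0.015, 0, 1, 0, 0, 0.02, 0, 1, 0, 0, 0.025, 0, 1, 0, 0, 0.03, 0, 1, 0, 0, 0.035, 0, 1, 0, 0, 0.04, 0, 1, 0, 0, 0.045, 0, 1, 0, 0, 0.05, 0, 1])

```text
t: 12.6
ee_pos: [554.8, 79.0, 65.0]
orientation: [0.458, 0.889, -0.0, 0.0]
force: [0.5, -0.9, -0.4]
grip_width: 0.007
grip_force: 0.0
```

Emit:
play_rows(increments=[0, 0, 0.005, 0, 1, 0, 0, 0.01, 0, 1, 0, 0, 0.015, 0, 1, 0, 0, 0.02, 0, 1, 0, 0, 0.025, 0, 1, 0, 0, 0.03, 0, 1, 0, 0, 0.035, 0, 1, 0, 0, 0.04, 0, 1, 0, 0, 0.045, 0, 1, 0, 0, 0.05, 0, 1])

```text
t: 13.6
ee_pos: [554.9, 79.0, 63.1]
orientation: [0.458, 0.889, 0.0, 0.0]
force: [-1.4, -0.3, 4.2]
grip_width: 0.004
grip_force: 2.0
```

Emit:
play_rows(increments=[0, 0, 0.005, 0, 1, 0, 0, 0.01, 0, 1, 0, 0, 0.015, 0, 1, 0, 0, 0.02, 0, 1, 0, 0, 0.025, 0, 1, 0, 0, 0.03, 0, 1, 0, 0, 0.035, 0, 1, 0, 0, 0.04, 0, 1, 0, 0, 0.045, 0, 1, 0, 0, 0.05, 0, 1])

```text
t: 14.6
ee_pos: [554.8, 79.0, 61.1]
orientation: [0.458, 0.889, 0.0, 0.0]
force: [-1.5, -0.4, 3.8]
grip_width: 0.002
grip_force: 2.1
```

```bash
cat > m.py <<'E'
from h import *
F=[];Z=[]
for i in range(6):
    o=robot.get_obs();F.append(o["force"]);Z.append(o["ee_pos"]);robot.grab_frame("top")
print("F",np.mean(F,0).round(2),"pos",np.mean(Z,0).round(2),np.std(F,0).round(2)[2],round(o["t"],2))
E
python3 m.py
```

```text
F [-1.34 -0.12  3.87] pos [554.83  79.02  61.05] 0.44 14.85
```

Emit:
play_rows(increments=[0, 0, -0.005, 0, 1, 0, 0, -0.005, 0, 1, 0, 0, -0.005, 0, 1, 0, 0, -0.005, 0, 1, 0, 0, -0.005, 0, 1, 0, 0, -0.005, 0, 1, 0, 0, -0.005, 0, 1, 0, 0, -0.005, 0, 1, 0, 0, -0.005, 0, 1, 0, 0, -0.005, 0, 1])

```text
t: 15.9
ee_pos: [554.6, 79.0, 61.1]
orientation: [0.458, 0.889, -0.0, -0.0]
force: [-0.2, 0.5, 0.4]
grip_width: 0.006
grip_force: 0.0
```

```bash
python3 m.py
```

```text
F [-0.26  0.35  0.18] pos [554.64  79.05  61.14] 0.16 16.15
```

Emit:
play_rows(increments=[0, 0, 0.003, 0, 1, 0, 0, 0.005, 0, 1, 0, 0, 0.007, 0, 1, 0, 0, 0.009, 0, 1, 0, 0, 0.011, 0, 1, 0, 0, 0.013, 0, 1, 0, 0, 0.015, 0, 1, 0, 0, 0.015, 0, 1, 0, 0, 0.015, 0, 1, 0, 0, 0.015, 0, 1])

```text
t: 17.2
ee_pos: [554.8, 79.0, 60.7]
orientation: [0.458, 0.889, 0.0, 0.0]
force: [-1.4, 0.2, 3.7]
grip_width: 0.002
grip_force: 1.9
```

Emit:
play_rows(increments=[0, 0, 0.001, 0, 1, 0, 0, 0.002, 0, 1, 0, 0, 0.003, 0, 1, 0, 0, 0.004, 0, 1, 0, 0, 0.005, 0, 1, 0, 0, 0.006, 0, 1, 0, 0, 0.007, 0, 1, 0, 0, 0.008, 0, 1, 0, 0, 0.009, 0, 1, 0, 0, 0.01, 0, 1])

```text
t: 18.2
ee_pos: [554.8, 79.0, 60.3]
orientation: [0.458, 0.889, 0.0, 0.0]
force: [-1.3, 0.9, 3.5]
grip_width: 0.002
grip_force: 1.9
```

Emit:
play_rows(increments=[0, 0, 0.001, 0, 1, 0, 0, 0.002, 0, 1, 0, 0, 0.003, 0, 1, 0, 0, 0.004, 0, 1, 0, 0, 0.005, 0, 1, 0, 0, 0.006, 0, 1, 0, 0, 0.007, 0, 1, 0, 0, 0.008, 0, 1, 0, 0, 0.009, 0, 1, 0, 0, 0.01, 0, 1])

```text
t: 19.2
ee_pos: [554.8, 79.0, 59.9]
orientation: [0.458, 0.889, 0.0, 0.0]
force: [-0.3, 0.2, 4.3]
grip_width: 0.004
grip_force: 2.0
```

Emit:
play_rows(increments=[0, 0, 0.001, 0, 1, 0, 0, 0.002, 0, 1, 0, 0, 0.003, 0, 1, 0, 0, 0.004, 0, 1, 0, 0, 0.005, 0, 1, 0, 0, 0.006, 0, 1, 0, 0, 0.007, 0, 1, 0, 0, 0.008, 0, 1, 0, 0, 0.009, 0, 1, 0, 0, 0.01, 0, 1])

```text
t: 20.2
ee_pos: [554.8, 79.0, 59.5]
orientation: [0.458, 0.889, 0.0, 0.0]
force: [-0.3, 0.2, 3.9]
grip_width: 0.003
grip_force: 2.0
```

Emit:
play_rows(increments=[0, 0, 0.001, 0, 1, 0, 0, 0.002, 0, 1, 0, 0, 0.003, 0, 1, 0, 0, 0.004, 0, 1, 0, 0, 0.005, 0, 1, 0, 0, 0.006, 0, 1, 0, 0, 0.007, 0, 1, 0, 0, 0.008, 0, 1, 0, 0, 0.009, 0, 1, 0, 0, 0.01, 0, 1])

```text
t: 21.2
ee_pos: [554.8, 79.0, 59.1]
orientation: [0.458, 0.889, 0.0, 0.0]
force: [-1.0, -0.1, 3.5]
grip_width: 0.004
grip_force: 2.0
```

Emit:
play_rows(increments=[0, 0, 0.001, 0, 1, 0, 0, 0.002, 0, 1, 0, 0, 0.003, 0, 1, 0, 0, 0.004, 0, 1, 0, 0, 0.005, 0, 1, 0, 0, 0.006, 0, 1, 0, 0, 0.007, 0, 1, 0, 0, 0.008, 0, 1, 0, 0, 0.009, 0, 1, 0, 0, 0.01, 0, 1])

```text
t: 22.2
ee_pos: [554.8, 79.0, 58.7]
orientation: [0.458, 0.889, -0.0, -0.0]
force: [-0.2, -0.3, 4.3]
grip_width: 0.003
grip_force: 2.0
```

Emit:
play_rows(increments=[0, 0, 0.001, 0, 1, 0, 0, 0.002, 0, 1, 0, 0, 0.003, 0, 1, 0, 0, 0.004, 0, 1, 0, 0, 0.005, 0, 1, 0, 0, 0.006, 0, 1, 0, 0, 0.007, 0, 1, 0, 0, 0.008, 0, 1, 0, 0, 0.009, 0, 1, 0, 0, 0.01, 0, 1])

```text
t: 23.2
ee_pos: [554.8, 79.0, 58.2]
orientation: [0.458, 0.889, -0.0, -0.0]
force: [-0.3, 0.7, 4.2]
grip_width: 0.008
grip_force: 2.0
```

Emit:
play_rows(increments=[0, 0, 0.001, 0, 1, 0, 0, 0.002, 0, 1, 0, 0, 0.003, 0, 1, 0, 0, 0.004, 0, 1, 0, 0, 0.005, 0, 1, 0, 0, 0.006, 0, 1, 0, 0, 0.007, 0, 1, 0, 0, 0.008, 0, 1, 0, 0, 0.009, 0, 1, 0, 0, 0.01, 0, 1])

```text
t: 24.2
ee_pos: [554.8, 79.0, 58.1]
orientation: [0.458, 0.889, -0.0, -0.0]
force: [-1.5, -0.3, 6.3]
grip_width: 0.008
grip_force: 3.2
```

The force is rising and depth has almost stopped, so this is probably the ledge. Small steps now.

Emit:
play_rows(increments=[0, 0, 0.001, 0, 1, 0, 0, 0.002, 0, 1, 0, 0, 0.003, 0, 1, 0, 0, 0.004, 0, 1, 0, 0, 0.005, 0, 1, 0, 0, 0.006, 0, 1, 0, 0, 0.006, 0, 1, 0, 0, 0.006, 0, 1, 0, 0, 0.006, 0, 1, 0, 0, 0.006, 0, 1])

```text
t: 25.2
ee_pos: [554.8, 79.0, 58.1]
orientation: [0.458, 0.889, -0.0, -0.0]
force: [-2.5, -0.6, 7.5]
grip_width: 0.006
grip_force: 3.9
```

```bash
python3 m.py
```

```text
F [-2.42 -0.11  7.85] pos [554.83  79.02  58.13] 0.37 25.45
```

Emit:
play_rows(increments=[0, 0, 0.002, 0, 1, 0, 0, 0.004, 0, 1, 0, 0, 0.006, 0, 1, 0, 0, 0.008, 0, 1, 0, 0, 0.01, 0, 1, 0, 0, 0.012, 0, 1, 0, 0, 0.012, 0, 1, 0, 0, 0.012, 0, 1, 0, 0, 0.012, 0, 1, 0, 0, 0.012, 0, 1])

```text
t: 26.5
ee_pos: [554.8, 79.0, 58.1]
orientation: [0.458, 0.889, -0.0, -0.0]
force: [-4.1, 0.6, 10.6]
grip_width: 0.004
grip_force: 5.4
```

```bash
python3 m.py
```

```text
F [-3.94 -0.21 10.64] pos [554.85  79.02  58.08] 0.4 26.75
```

Emit:
play_rows(increments=[0, 0, 0.004, 0, 1, 0, 0, 0.008, 0, 1, 0, 0, 0.012, 0, 1, 0, 0, 0.016, 0, 1, 0, 0, 0.019, 0, 1, 0, 0, 0.019, 0, 1, 0, 0, 0.019, 0, 1, 0, 0, 0.019, 0, 1, 0, 0, 0.019, 0, 1, 0, 0, 0.019, 0, 1])

```text
t: 27.8
ee_pos: [554.9, 79.0, 58.0]
orientation: [0.458, 0.889, -0.0, -0.0]
force: [-6.3, -0.8, 15.7]
grip_width: 0.004
grip_force: 7.8
```

```bash
python3 m.py;python3 m.py
```

```text
F [-6.16 -0.53 15.63] pos [554.91  79.01  58.05] 0.26 28.05
F [-6.38 -0.09 15.73] pos [554.9   79.02  58.03] 0.35 28.35
```

Steady at 15.7 N for about a second with no further sinking (z 58.0 to 58.1), so the nut is home. I back away.

Emit:
play_rows(increments=[0, 0, -0.03, 0, 1, 0, 0, -0.08, 0, 1, 0, 0, -0.2, 0, 1, 0, 0, -0.5, 0, 1, 0, 0, -1.0, 0, 1, 0, 0, -1.6, 0, 1, 0, 0, -2.2, 0, 1, 0, 0, -2.6, 0, 1, 0, 0, -2.8, 0, 1, 0, 0, -2.8, 0, 1])

```text
t: 29.4
ee_pos: [555.5, 79.0, 169.9]
orientation: [0.458, 0.889, 0.001, 0.001]
force: [0.1, 0.7, 0.5]
grip_width: 0.006
grip_force: 0.0
```

Run:
```python
from h import *
o=robot.get_obs();print(o["ee_pos"].round(1),o["force"].round(2))
im=robot.grab_frame("top");b=cv2.imread("pics/top.png")
# spacer / thumbscrew patch change, against the first picture
for n,(x,y) in dict(spacer=(253,246),screw=(224,195)).items():
    print(n,cv2.absdiff(im[y-9:y+10,x-9:x+10],b[y-9:y+10,x-9:x+10]).mean().round(2))
```

```text
[555.5  79.  169.9] [0.06 0.68 0.48]
spacer 38.62
screw 35.27
```

The top camera's view of the spacer and thumbscrew is probably blocked by the arm now. The last wrist views showed both clear of the fingers' path. Handing in.

```bash
python3 -c "
from workcell import robot
print(robot.finish_job())"
```

```text
the job is handed in; nothing more can be done
None
```

I pushed the nut into the pocket and pressed it down to the ledge, about 10 mm below the deck. The last press held steady at about 15.7 N (about 17 N counting side load) with no further sinking, then the arm backed clear and I handed the job in at about 29 s. The spacer and thumbscrew were never in the fingers' path, but the final camera comparison couldn't confirm they hadn't moved, probably because the arm blocked the view.

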